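# Thread the inspected rings on their spindles

### The arm

A 6-joint arm with a two-finger parallel gripper is mounted at the origin on the work surface. World frame = base frame: x ahead of the robot, y to its left, z up, the work surface at z = 0. Lengths are in m, angles in degrees, forces in N, time in s.
With the tool pointing down it reaches from about 0.3 to 1 m from the base axis. Payload 5.1 kg.
Tool frame: the origin (TCP) lies midway between the tips of the shut fingers; the grasp point (between the pads) lies 19 mm behind it; z points along the fingers, y is the direction in which the jaws open and shut (so a half turn about z gives the same grasp; the last joint's range is limited). The gripper opens to 95 mm and grips with 3 to 60 N. Pads are 20 mm wide; open, the fingers measure 119 mm over their backs; the gripper's body (75 mm by 180 mm) begins 59 mm behind the grasp point.
Start: joints at [-74.633, 7.093, 94.555, -0, 78.352, -4.733], TCP at [0.223, -0.61, 0.215] pointing down, gripper open.
Joint ranges: [-149.61, 149.61], [-58.7, 133.49], [1.44, 155.28], [-77.14, 257.14], [18.33, 153.61], [-166.67, 166.67]. Speed limits (degrees/s): [147.25, 147.25, 180, 180, 180, 180].

### API

Orientations are given as [roll, pitch, yaw] about the fixed x, y, z axes, in that order (R = Rz(yaw) Ry(pitch) Rx(roll)).
In Python, from rig import * gives the robot as it stands. Calls block until the motion is done:
- reach(position, orientation): joint-space move of the TCP to a pose.
- line_to(position, vel=0.15, frame=None, stop_force=None): straight line of the TCP; frame=None keeps the orientation; vel is the mean speed in m/s. With stop_force (N) it stops when the force on the tool has changed by that much, and returns True; else False.
- move_joints(angles): joint-space move.
- open_gripper() and close_gripper(grasp_force=None): open the fingers fully, or close them until they stop; grasp_force is the grip in N (None keeps the last).
- dwell(seconds).
- inverse_kinematics(position, orientation): joint angles nearest the present ones, or None.
- read_state(): the state.
- capture(name): name is "side" or "top" or "wrist"; returns a dict with "color" (400x640x3 uint8, red, green, blue), "mtx" (3x3 intrinsics, pixels), "origin" and "attitude" of the camera in the world; the wrist camera has in their place "hand_eye" (4x4, takes a point from camera to tool coordinates, whose origin is the TCP and whose axes are the flange's). Camera axes: x right, y up, looking along -z (the intrinsics and any distortion apply to the point x, -y, -z); pixel columns grow to the right and rows downward; lengths in m; the calibration is good to about 2 mm. A picture is of the moment at which its call begins: read the wrist's pose just before it. There is no depth.
A pose or a line that the arm cannot do raises PlanningError and nothing moves.
- job_done(): hands the job in, once; it reports no verdict.
The state is a dict: "clock": time; "joints": joint angles; "joint_velocities": joint speeds; "effort": joint torques, N m; "tcp_pos": TCP position; "orientation": TCP orientation; "ft_force": force on the tool from outside, world axes, zero at the start; "wrist_torque": the same for the moment, N m; "opening": opening from 0.0 (shut) to 1.0 (fully open).
Only numpy, scipy, OpenCV 4.12 (cv2) and the standard library are available. Lean on these libraries where they do the work, as an engineer would, in place of code of your own. Each camera call takes 0.05 s, during which the arm holds its last target. There are 200 camera calls.

### The job

Sort the inspected steel rings onto the two storage spindles: both large rings over the thick post and both small rings over the thin post, on each spindle the thick ring at the bottom and the flat ring lying on top of it. Leave the two solid blanks (the discs without a hole) where they lie.

Things in the scene. Friction and masses are not known exactly. Their poses are not given: they have to be found in the camera images.
- large_thick_ring: large thick ring: plain bright steel, loose, lying flat; outer diameter 66 mm, through bore 48 mm, height 28 mm. Origin: centre of its underside (on the ring's axis), z up along the axis.
- large_flat_ring: large flat ring: plain bright steel, loose, lying flat; outer diameter 66 mm, through bore 48 mm, height 12 mm. Origin: centre of its underside (on the ring's axis), z up along the axis.
- small_thick_ring: small thick ring: plain bright steel, loose, lying flat; outer diameter 44 mm, through bore 26 mm, height 28 mm. Origin: centre of its underside (on the ring's axis), z up along the axis.
- small_flat_ring: small flat ring: plain bright steel, loose, lying flat; outer diameter 44 mm, through bore 26 mm, height 12 mm. Origin: centre of its underside (on the ring's axis), z up along the axis.
- thick_spindle: thick storage spindle, bolted down: a black round base disc 90 mm across and 10 mm high with an upright aluminium post of 32 mm diameter in its middle; the post's flat top (3 mm chamfer) is 56 mm above the bench. Origin: centre of the base's underside, at bench level, z up along the post. Takes the two large rings.
- thin_spindle: thin storage spindle, bolted down: a black round base disc 90 mm across and 10 mm high with an upright aluminium post of 10 mm diameter in its middle; the post's flat top (3 mm chamfer) is 56 mm above the bench. Origin: centre of the base's underside, at bench level, z up along the post. Takes the two small rings.
- large_blank: large blank: solid bright steel disc without a hole, loose, 66 mm diameter, 20 mm high. Origin: centre of its underside, z up. To be left where it lies.
- small_blank: small blank: solid bright steel disc without a hole, loose, 44 mm diameter, 20 mm high. Origin: centre of its underside, z up. To be left where it lies.
Things that resemble listed ones, but are neither listed nor needed, are in the scene too. Leave any red or white look-alike of the thick_spindle alone.

How it is judged:
By the outcome, as a careful person would: the job done as asked, in the order asked, and still so for the second after the job is handed in, with the robot touching nothing.
It also fails if it takes over 115 s, if anything falls off the work surface, if the arm or the gripper's body presses on something with over 40 N, if the wrist force passes 120 N, or if a joint passes its speed limit or range.

## Working session

There is one attempt and no reset: what is moved stays moved. The work goes in short steps, each a Python script; the robot and the scene stay as the last script left them, time stands still between calls to the robot, and variables do not carry over. Pictures are saved under pics/ and viewed, about 12 in all and at most 16, crops included, and the job is handed in when it is done.

```bash
mkdir -p pics; ls; python3 - <<'E'
from rig import *
import cv2,numpy as np
for n in ["top","side","wrist"]:
    s=read_state(); c=capture(n); cv2.imwrite(f"pics/{n}0.png",c["color"][:,:,::-1])
    print(n,{k:np.round(v,4).tolist() for k,v in c.items() if k!="color"})
print(s)
E
```

```text
pics
top {'mtx': [[391.712, 0.0, 324.3103], [0.0, 391.712, 203.8564], [0.0, 0.0, 1.0]], 'origin': [0.3771, -0.0389, 1.073], 'attitude': [4.3753, -0.0934, -91.3493]}
side {'mtx': [[504.3733, 0.0, 321.1144], [0.0, 504.3733, 199.4517], [0.0, 0.0, 1.0]], 'origin': [0.2281, 0.7551, 0.738], 'attitude': [49.7024, -0.1106, -162.6883]}
wrist {'mtx': [[300.148, 0.0, 322.9109], [0.0, 300.148, 200.6494], [0.0, 0.0, 1.0]], 'hand_eye': [[-0.0007, 0.9551, 0.2962, 0.0839], [1.0, 0.0006, 0.0005, -0.0001], [0.0003, 0.2962, -0.9551, -0.1705], [0.0, 0.0, 0.0, 1.0]]}
{'clock': 0.1, 'joints': array([-7.46327682e+01,  7.12848906e+00,  9.46254806e+01,  7.41147175e-04,
        7.83541049e+01, -4.73181205e+00]), 'joint_velocities': array([-0.02619055, -0.10841358, -0.25118513,  0.03690719,  0.00238273,
       -0.02766289]), 'effort': array([ 7.05876519e-04, -4.18883479e+01, -3.61094785e+01,  7.76116876e-02,
        4.61463619e-02, -8.48034756e-05]), 'tcp_pos': array([ 0.22319726, -0.6098519 ,  0.21353235]), 'orientation': array([-1.79892354e+02, -9.63840062e-03,  2.00988845e+01]), 'ft_force': array([ 0.58443061, -0.19119846,  0.2166964 ]), 'wrist_torque': array([0.00924228, 0.03981377, 0.00092907]), 'opening': 1.0013177035892107}
```

View pics/top0.png

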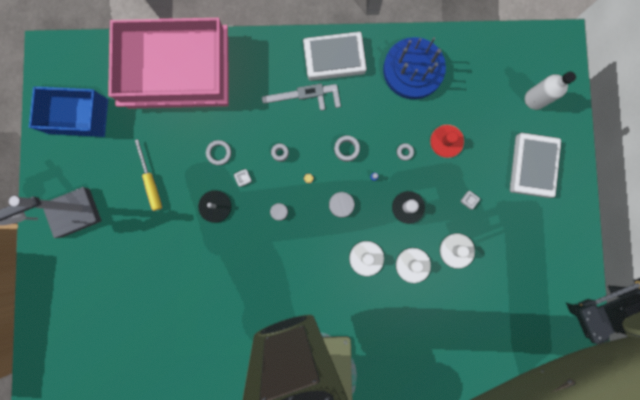

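View pics/side0.png

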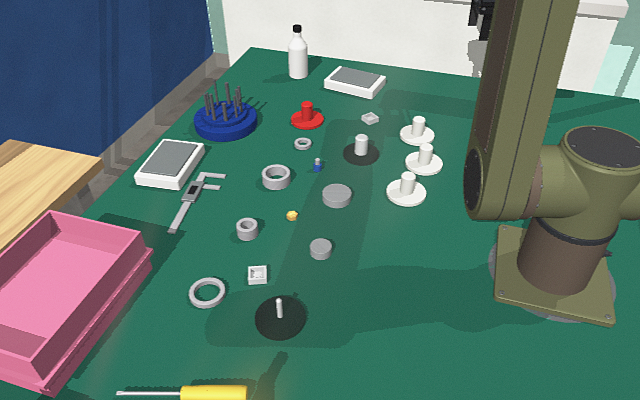

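Top view: the candidates for each item are listed below.
- **Large rings:** (218,152) and (347,149). The side view shows (218,152) as flat (side 207,292) and (347,149) as thick (side 276,177).
- **Small rings:** (280,152) is thick (side 247,228) and (405,152) is flat (side 303,143).
- **Blanks, to be left:** (342,205) and (279,212).
- **Spindles:** the black base with a thin post is at (215,207), and the black base with a thick post is at (409,207).
- **Spindle look-alikes:** red at (447,141), white at (367,259), (413,266) and (457,251).

Next I'll measure from the top view and take one closer wrist look from above.

```bash
cat > h.py <<'E'
from rig import *
import cv2,numpy as np
from scipy.spatial.transform import Rotation as R
def cam(n):
    s=read_state(); c=capture(n)
    if n=="wrist":
        T=np.eye(4);T[:3,:3]=R.from_euler('xyz',s["orientation"],degrees=True).as_matrix();T[:3,3]=s["tcp_pos"]
        T=T@c["hand_eye"]; c["R"],c["o"]=T[:3,:3],T[:3,3]
    else:
        c["R"],c["o"]=R.from_euler('xyz',c["attitude"],degrees=True).as_matrix(),np.array(c["origin"])
    return c
def ray(c,uv,z):
    m=c["mtx"];d=c["R"]@np.array([(uv[0]-m[0,2])/m[0,0],-(uv[1]-m[1,2])/m[1,1],-1.])
    return c["o"]+d*(z-c["o"][2])/d[2]
def proj(c,p):
    q=c["R"].T@(np.asarray(p)-c["o"]); m=c["mtx"]
    return np.array([m[0,0]*q[0]/-q[2]+m[0,2],m[1,1]*-q[1]/-q[2]+m[1,2]])
def blobs(c,kind):
    hsv=cv2.cvtColor(c["color"],cv2.COLOR_RGB2HSV)
    m=((hsv[...,1]<60)&(hsv[...,2]>90)) if kind=="steel" else (hsv[...,2]<40)
    cs,_=cv2.findContours(m.astype(np.uint8),cv2.RETR_EXTERNAL,cv2.CHAIN_APPROX_NONE)
    return [k for k in cs if len(k)>=12]
def near(c,kind,p):
    """contour nearest the projected point p -> (pixel centre of bounding ellipse-ish, contour)"""
    uv=proj(c,p); best=None
    for k in blobs(c,kind):
        (u,v),r=cv2.minEnclosingCircle(k); d=np.hypot(u-uv[0],v-uv[1])
        if best is None or d<best[0]: best=(d,k,r)
    return best
E
python3 - <<'E'
from h import *
c=cam("top")
px=dict(LF=(218,152,.012),ST=(280,152,.028),LT=(347,149,.028),SF=(405,152,.012),thin=(215,207,.01),thick=(409,207,.01),LB=(342,205,.02),SB=(279,212,.02))
for n,(u,v,z) in px.items():
    p=ray(c,(u,v),z); d,k,r=near(c,"dark" if n in("thin","thick") else "steel",p)
    M=cv2.moments(cv2.convexHull(k)); q=ray(c,(M["m10"]/M["m00"],M["m01"]/M["m00"]),z)
    print(n,p.round(3),"hull",q.round(4),"dpx",round(d,1),"r_mm",round(r*1e3*(c["o"][2]-z)/c["mtx"][0,0],1))
reach([0.42,-0.04,0.30],[180,0,0]); c=cam("wrist"); print(read_state()["tcp_pos"],read_state()["clock"],c["o"])
cv2.imwrite("pics/w1.png",c["color"][:,:,::-1])
E
```

```text
LF [0.608 0.246 0.012] hull [0.6071 0.2456 0.012 ] dpx 0.2 r_mm 34.3
ST [0.6   0.074 0.028] hull [0.6007 0.0754 0.028 ] dpx 0.5 r_mm 23.9
LT [ 0.604 -0.107  0.028] hull [ 0.6076 -0.1064  0.028 ] dpx 1.1 r_mm 34.6
SF [ 0.596 -0.267  0.012] hull [ 0.5976 -0.2674  0.012 ] dpx 0.7 r_mm 23.5
thin [0.457 0.255 0.01 ] hull [-0.0459  0.0102  0.01  ] dpx 211.5 r_mm 38.4
thick [ 0.444 -0.273  0.01 ] hull [ 0.7896 -0.7243  0.01  ] dpx 201.9 r_mm 7.9
LB [ 0.453 -0.09   0.02 ] hull [ 0.4558 -0.0885  0.02  ] dpx 1.0 r_mm 34.7
SB [0.438 0.08  0.02 ] hull [0.4404 0.0812 0.02  ] dpx 0.7 r_mm 23.8
[ 0.42009149 -0.04051892  0.29985198] 2.4333 [ 0.50396694 -0.04046112  0.47040158]
```

View pics/w1.png

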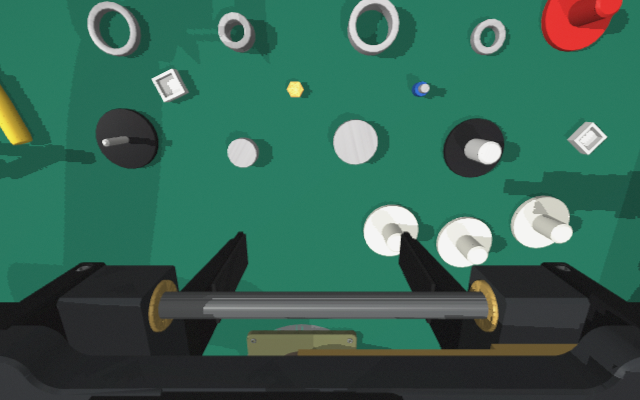

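Wrist view from (0.42,-0.04,0.30): the rings are at (113,28) large flat, (235,30) small thick, (373,26) large thick and (488,37) small flat. The blanks are at (355,142) and (242,153). The black bases are at (126,138) with the thin post and (474,148) with the thick post. I'll compare positions and then look at the large thick ring from close by.

```bash
python3 - <<'E'
from h import *
def dark(c,p,post):
    hsv=cv2.cvtColor(c["color"],cv2.COLOR_RGB2HSV); uv=proj(c,p).astype(int)
    m=(c["color"].max(2)<60).astype(np.uint8)
    cs,_=cv2.findContours(m,cv2.RETR_EXTERNAL,cv2.CHAIN_APPROX_NONE)
    k=max((k for k in cs if abs(cv2.minEnclosingCircle(k)[0]-uv).max()<25 and len(k)>20),key=len)
    e=cv2.fitEllipse(cv2.convexHull(k)); return ray(c,e[0],.01),e
G=dict(LF=(.607,.2456,.012),ST=(.6007,.0754,.028),LT=(.6076,-.1064,.028),SF=(.5976,-.2674,.012),LB=(.4558,-.0885,.02),SB=(.4404,.0812,.02))
for x,y in ((.5,-.04),):
    reach([x,y,.30],[180,0,0]); c=cam("wrist")
    for n,g in G.items():
        h=g[2]; p=(g[0],g[1],h/2); d,k,r=near(c,"steel",p)
        M=cv2.moments(cv2.convexHull(k)); q=ray(c,(M["m10"]/M["m00"],M["m01"]/M["m00"]),h/2)
        print(n,q.round(4),"dpx",round(d,1),"r_px",round(r,1))
    for cc,w in ((c,"wrist"),(cam("top"),"top")):
        for n,p in (("thin",(.457,.255,.01)),("thick",(.444,-.273,.01))):
            try: print(w,n,*dark(cc,p,0))
            except Exception as e: print(w,n,"fail",e)
cv2.imwrite("pics/w2.png",c["color"][:,:,::-1])
reach([.49,-.1064,.17],[180,0,0]); c=cam("wrist"); cv2.imwrite("pics/w3.png",c["color"][:,:,::-1])
d,k,r=near(c,"steel",(.6076,-.1064,.028)); e=cv2.fitEllipse(cv2.convexHull(k)); print("LT close",ray(c,e[0],.014),e)
print(read_state()["clock"])
E
```

```text
LF [0.6082 0.2494 0.006 ] dpx 2.8 r_px 25.9
ST [0.6017 0.0781 0.014 ] dpx 2.1 r_px 17.8
LT [ 0.6086 -0.1083  0.014 ] dpx 1.5 r_px 25.4
SF [ 0.5972 -0.269   0.006 ] dpx 0.6 r_px 17.5
LB [ 0.4542 -0.0889  0.01  ] dpx 1.0 r_px 21.6
SB [0.4386 0.0823 0.01  ] dpx 0.8 r_px 15.1
wrist thin [0.46098356 0.25492987 0.01      ] ((136.6524200439453, 188.76202392578125), (52.23816680908203, 60.80814743041992), 121.39100646972656)
wrist thick [ 0.44618274 -0.26935426  0.01      ] ((466.3457336425781, 197.34518432617188), (51.825069427490234, 58.57097244262695), 60.947052001953125)
top thin [0.45926034 0.2556362  0.01      ] ((214.66575622558594, 206.0911102294922), (31.088321685791016, 31.931299209594727), 81.35124969482422)
top thick [ 0.44610138 -0.27047514  0.01      ] ((408.1485290527344, 206.3945770263672), (28.53537368774414, 30.765012741088867), 102.62995147705078)
LT close [ 0.61062944 -0.10708473  0.014     ] ((323.42041015625, 70.33963775634766), (67.92654418945312, 73.32318878173828), 0.12559302151203156)
3.6417
```

View pics/w3.png

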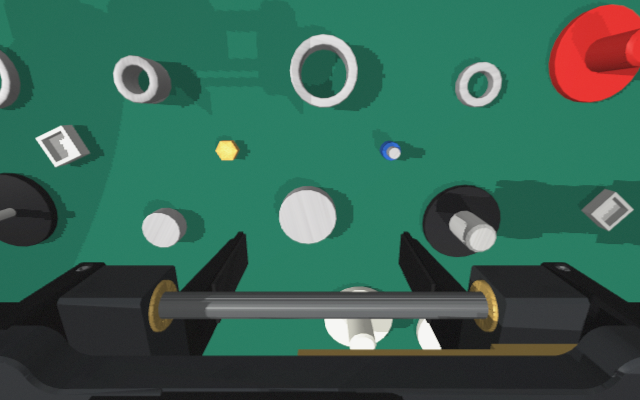

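The close look confirms (323,70) is an open, tall, large ring standing clear of its neighbours. The two views agree within about 3 mm against 8 mm of fit clearance, so I'll start with the large thick ring.

```bash
cat >> h.py <<'E'
def pick(x,y,yaw=0,z=.004,f=30):
    o=[180,0,yaw]
    reach([x,y,.12],o); line_to([x,y,.035],vel=.2); hit=line_to([x,y,z],vel=.08,stop_force=12)
    close_gripper(f); dwell(.2); s=read_state()
    print("pick hit",hit,"z",s["tcp_pos"].round(4),"open",round(s["opening"]*95,1),"t",s["clock"])
    line_to([x,y,.13],vel=.2); s=read_state(); print("lifted open mm",round(s["opening"]*95,1),"F",s["ft_force"].round(1)); return o
def place(x,y,base,yaw=0,z=.004):
    """base = height the ring's underside ends at"""
    reach([x,y,.14],[180,0,yaw]); line_to([x,y,base+z+.012],vel=.12)
    hit=line_to([x,y,base+z+.0005],vel=.03,stop_force=8); s=read_state()
    print("place hit",hit,"z",s["tcp_pos"].round(4),"F",s["ft_force"].round(1))
    if s["tcp_pos"][2]>base+z+.006: print("STOPPED HIGH - not released"); return False
    open_gripper(); dwell(.2); line_to([x,y,.15],vel=.2); print("t",read_state()["clock"]); return True
def snap(n,name):
    c=cam(n); cv2.imwrite(f"pics/{name}.png",c["color"][:,:,::-1]); return c
E
python3 - <<'E'
from h import *
pick(.6095,-.1072)
reach([.446,-.270,.14],[180,0,0]); snap("side","s1"); snap("wrist","w4")
E
```

```text
pick hit False z [ 0.6097 -0.1072  0.0043] open 64.4 t 6.1417
lifted open mm 64.4 F [-0.1 -0.4 -3.8]
```

View pics/w4.png

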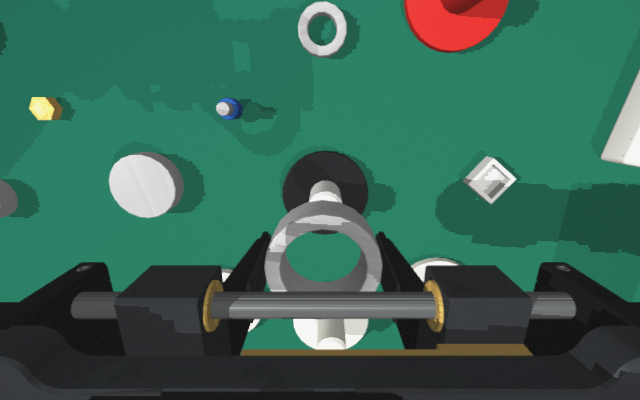

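The ring is held level between the pads (centre about (324,255)). The black thick spindle is straight ahead at (325,190), in line sideways, so I'll place it.

```bash
python3 - <<'E'
from h import *
if place(.446,-.270,.010):
    reach([.38,-.27,.2],[180,0,0]); snap("wrist","w5"); snap("side","s2")
E
python3 -c "
import cv2
a=cv2.imread('pics/s2.png')[90:240,260:460];b=cv2.imread('pics/w5.png')[20:260,160:480]
a=cv2.resize(a,(320,240));cv2.imwrite('pics/c1.png',cv2.hconcat([a,b]))"
```

```text
place hit False z [ 0.4459 -0.2699  0.0143] F [-0.   0.2 -3.6]
t 11.575
```

View pics/c1.png

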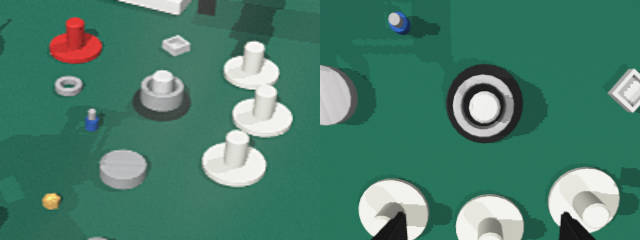

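The crop shows the large thick ring seated on the black base with the thick post central in its bore (right panel 484,104). Next is the large flat ring.

```bash
python3 - <<'E'
from h import *
z=.003
pick(.608,.2475,z=z); reach([.446,-.270,.14],[180,0,0]); a=snap("wrist","w6")
if place(.446,-.270,.038,z=z):
    reach([.38,-.27,.2],[180,0,0]); snap("wrist","w7"); snap("side","s3")
A,B,C=[cv2.imread(f'pics/{n}.png') for n in('w6','w7','s3')]
cv2.imwrite('pics/c2.png',cv2.hconcat([A[140:380,220:430],B[20:260,200:430],cv2.resize(C[90:240,300:430],(260,240))]))
E
```

```text
pick hit False z [0.6081 0.2474 0.0032] open 64.7 t 16.0833
lifted open mm 65.0 F [-0.8  0.7 -2.2]
place hit False z [ 0.4459 -0.2699  0.0413] F [-0.1  0.5 -1.6]
t 22.15
```

View pics/c2.png

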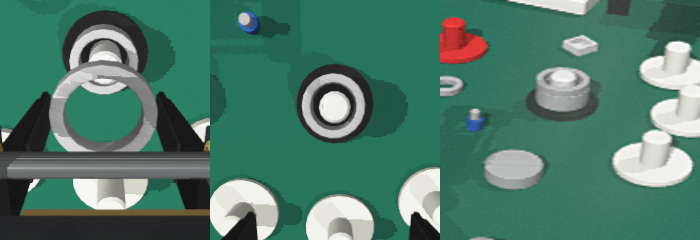

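The flat ring now lies level on the thick one, with the post through both (middle panel 333,104). Next is the small thick ring.

```bash
python3 - <<'E'
from h import *
pick(.601,.0772); reach([.460,.255,.14],[180,0,0]); snap("wrist","w8")
if place(.460,.255,.010):
    reach([.38,.255,.2],[180,0,0]); snap("wrist","w9"); snap("side","s4")
A,B,C=[cv2.imread(f'pics/{n}.png') for n in('w8','w9','s4')]
cv2.imwrite('pics/c3.png',cv2.hconcat([A[140:380,220:430],B[20:260,200:430],cv2.resize(C[230:380,210:340],(260,240))]))
E
```

```text
pick hit False z [0.601  0.0771 0.004 ] open 43.2 t 26.4083
lifted open mm 43.2 F [-0.1  1.1 -2.2]
place hit False z [0.4599 0.2549 0.0143] F [-0.7  0.4 -1.8]
t 32.0583
```

View pics/c3.png

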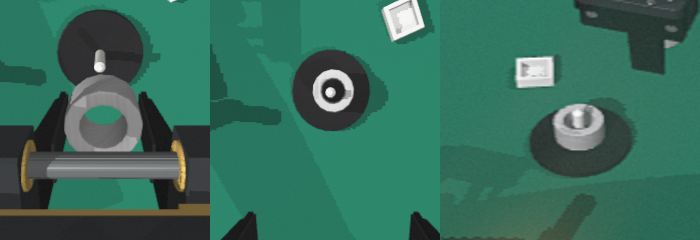

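The small thick ring is seated on the thin spindle with the post inside its bore (middle panel 331,91). The last one is the small flat ring. I'll turn the jaws to lie along x so they keep clear of the red look-alike.

```bash
python3 - <<'E'
from h import *
z=.003
for yaw in (90,-90):
    js=[inverse_kinematics(p,[180,0,yaw]) for p in([.5975,-.268,z],[.460,.255,.041])]
    print(yaw,[None if j is None else np.round(j) for j in js])
    if all(j is not None for j in js): break
pick(.5975,-.268,yaw,z=z); reach([.460,.255,.14],[180,0,yaw]); snap("wrist","w10")
if place(.460,.255,.038,yaw,z=z):
    reach([.38,.255,.2],[180,0,0]); snap("wrist","w11"); snap("side","s5")
A,B,C=[cv2.imread(f'pics/{n}.png') for n in('w10','w11','s5')]
cv2.imwrite('pics/c4.png',cv2.hconcat([A[140:380,220:430],B[20:260,200:430],cv2.resize(C[230:380,210:340],(260,240))]))
E
```

```text
90 [array([-29.,  19., 102.,   0.,  59., -29.]), array([ 23.,   2., 118.,  -0.,  60.,  23.])]
pick hit False z [ 0.5975 -0.268   0.003 ] open 43.0 t 37.0167
lifted open mm 43.4 F [-0.   0.8 -0.7]
place hit False z [0.4599 0.2549 0.0413] F [ 0.3 -0.2 -0.5]
t 43.35
```

View pics/c4.png

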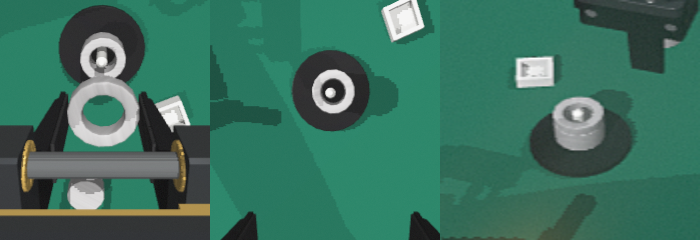

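Both small rings are on the thin post, with the flat one level on top. I'll take one final overview with the arm clear, then hand in.

```bash
python3 - <<'E'
from h import *
reach([.32,-.04,.3],[180,0,0]); snap("top","t9"); c=cam("side"); cv2.imwrite("pics/s9.png",c["color"][:,:,::-1]); t=cam("top")
for n,g in dict(LB=(.4558,-.0885,.02),SB=(.4404,.0812,.02)).items():
    d,k,r=near(t,"steel",g); M=cv2.moments(cv2.convexHull(k)); print(n,ray(t,(M["m10"]/M["m00"],M["m01"]/M["m00"]),.02).round(4))
E
```

```text
LB [ 0.4559 -0.0884  0.02  ]
SB [0.4402 0.0811 0.02  ]
```

View pics/s9.png

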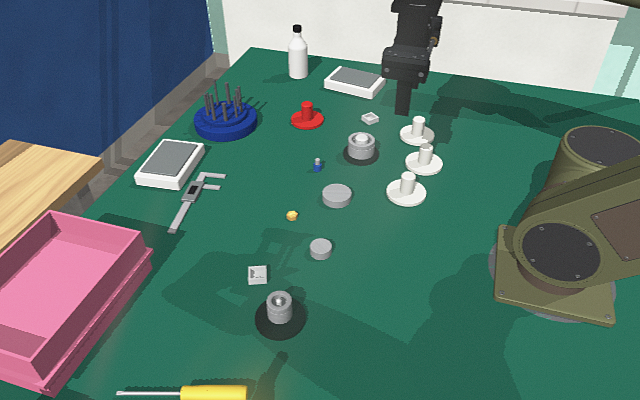

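The stacks are at (361,147) and (279,307). The blanks at (337,195) and (320,248) have not moved.

```bash
python3 -c "
from rig import *
job_done()"
```

```text
the job is handed in; nothing more can be done
```

All four rings are on their spindles and the job is handed in. The large thick ring and then the large flat ring went over the thick post, and the small thick ring and then the small flat ring over the thin post.

- **Placing:** I checked each placing in the wrist and side views. Every ring lay level with the post through its bore, and no placing stopped early.
- **Blanks:** The final top view puts both blanks within 0.3 mm of where they started.
- **Look-alikes:** I did not touch the red or white spindles, and they look unmoved in the last side view.
- **Limits:** The robot's clock read about 45 s of the 115 s allowed. The wrist forces I read were under 5 N; I did not log the peaks.
- **Disagreements:** The camera views differed by up to about 4 mm, inside the 8 mm fit clearance. The gripper opening read 1–2 mm under the ring diameters, which I took as sensor scale. No check failed.

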